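# Half-open the raking light on a cut-marked bone

## Robot

A 6-joint arm with a two-finger parallel gripper is mounted at the origin on the work surface. World frame = base frame: x ahead of the robot, y to its left, z up, the work surface at z = 0. Lengths are in m, angles in degrees, forces in N, time in s.
With the tool pointing down it reaches from about 0.375 to 0.9 m from the base axis. Payload 3.1 kg.
Tool frame: the origin (TCP) lies on the centre line of the jaws, within the pads' length; the fingertips stand 19 mm ahead of it and the grasp point (between the pads) is the TCP; z points along the fingers, y is the direction in which the jaws open and shut (so a half turn about z gives the same grasp; the last joint's range is limited). The gripper opens to 87 mm and grips with 3 to 60 N. Pads are 19 mm wide; open, the fingers measure 117 mm over their backs; the gripper's body (75 mm by 190 mm) begins 51 mm behind the grasp point.
Start: joints at [-10.227, 30.224, 82.088, -0, 67.689, -10.227], TCP at [0.625, 0, 0.242] pointing down, gripper open.
Joint ranges: [-176.69, 176.69], [-43.24, 126.21], [12.49, 139.97], [-82, 262], [0, 151.66], [-163.58, 163.58]. Speed limits (degrees/s): [159.86, 159.86, 180, 180, 180, 180].

## Interface

Orientations are given as a 3x3 rotation matrix whose columns are the frame's x, y, z axes.
In Python, from rig import bot gives the robot as it stands.
- The arm moves only by the tool carry_out, never from a script. Its argument "targets" is a list of rows, each a list of 6 numbers: the shift along the tool's x, y, z each as a share of 200 mm, from -1 to 1, then the turn, a rotation vector about the tool's x, y, z each as a share of pi/2 rad, from -1 to 1. In form: [[dx, dy, dz, ax, ay, az], ...]. A call has 1 to 20 rows; each row is the pose to reach, as a shift and turn from the pose measured when the call began, along the tool's axes at that moment; what a row does not reach only later rows make up. A row lasts 1/8 s, in which the tool goes at most 62.5 mm and 10.7 degrees, less where a joint would pass 70% of its speed; a pose out of reach is approached as far as the arm can. A call with a number of a shift or a turn outside -1 to 1 is refused whole. A call with a gripper value outside its range is refused whole. "jaw" is the gripper's target within -1 to 1 (fully open at 1, half-way at 0, shut at -1), set as the call begins (left out, the last holds). The fingers move at their own pace and stop on an object; the grip force is fixed at half the most. Time passes only in rows, so rows that repeat a pose let the fingers close. It gives the time, the measured TCP pose, the force and the opening at its end, in the units of the state.
- bot.read_state(): the state, without advancing time (a new reading comes with each control period).
- bot.capture(name): name is "scene" or "side" or "wrist"; returns the picture (400x640x3 uint8, blue, green, red); there is no depth.
- bot.camera_info(name): a dict with "camera_matrix" (3x3 intrinsics, pixels), "view" (4x4, takes a point from world to camera coordinates); the wrist camera has in their place "mount" (4x4, takes a point from camera to tool coordinates, whose origin is the TCP and whose axes are the flange's). Camera axes: x right, y down, z forward; pixel columns grow to the right and rows downward; lengths in m; the calibration is good to about 2 mm. The wrist camera is an equidistant fisheye: a pixel r from the principal point sees the ray r / f radians off the axis. A picture is of the moment at which its call begins: read the wrist's pose just before it. camera_info takes no time and is no camera call.
- bot.hand_in(): hands the job in, once; it reports no verdict.
The state is a dict: "time_s": time; "joint_positions": joint angles; "qvel": joint speeds; "tau": joint torques, N m; "position": TCP position; "tcp_rot": TCP orientation; "force": force on the tool from outside, world axes, zero at the start; "moment": the same for the moment, N m; "opening": opening from 0.0 (shut) to 1.0 (fully open).
Only numpy, scipy, OpenCV 4.12 (cv2) and the standard library are available. Lean on these libraries where they do the work, as an engineer would, in place of code of your own. Each camera call takes 0.05 s, during which the arm holds its last target.

## Task

Set up the raking-light projector beside the microscope: turn its spoked filter wheel on by one click, from the clear window to the blue filter, by moving the spokes at its top away from the robot, and let it seat. Only then pull the sprung shutter tab back towards the robot to the half-open mark, never throwing it wide open, and finish while still holding the tab steady at half against its spring. Leave the bone on the stage and the things lying about where they are.

Things in the scene. Friction and masses are not known exactly. Their poses are not given: they have to be found in the camera images.
- projector: Fixed raking-light projector on a 630 x 90 x 18 mm rail; origin under the rail on the table, y along the beam, x away from the robot's side, z up, turned up to 15 degrees. Along y: grey lamp house (140 wide, top 165 high), spoked filter wheel (y -60), black condenser tube (top 117 high), grey shutter housing (y 70; 170 long in x, 48 in y, top 145 high), snout, round stage with a bone (y 290).
- wheel_axle (a point): Centre of the dark filter wheel (124 diameter, 14 thick), at (0, -60, 122) mm in the projector's axes, axle along its y. Six steel spokes, 10 thick, 60 degrees apart, reach 95 from the axle; at each seat two stand 30 degrees either side of the top. The rim patch at the top, by the orange pointer, shows the filter in the beam: pale grey = clear at the start; blue is the next on the robot's side.
- near_spoke (a point): Point on the spoke that at the start leans 30 degrees from the top towards the robot's side, half-way out, 82 mm from the axle (rim at 62, tip at 95); turns with the wheel. Pushing this spoke away from the robot over the top, until it leans 30 degrees to the far side, turns the wheel by one click.
- filter_wheel (a joint): Angle of the filter wheel (rad): 0 at the start, clear window in the beam; grows as the wheel's top moves away from the robot (projector's +x). It seats every 1.047 rad; blue is seated at +1.047. Pushing a spoke over the hump between seats takes about 4 to 6 N; past half-way the wheel draws itself into the next seat.
- shutter_tab (a point): Centre of the shutter's black upright grip tab, 12 mm thick in the projector's x, 26 wide in y, 46 high, white line on top; lower edge 7 mm and top 53 mm above the housing (top 198 above the table). It slides along the slot in the housing's top; at the start (shut) it stands 30 mm on the far (+x) side of the half mark.
- half_mark (a point): The orange half-open mark on the top of the shutter housing, 145 mm above the table, at (0, 70) mm in the projector's axes: when the tab stands right above it the shutter is half open. Black marks show shut, quarter, three quarters and fully open.
- shutter (a joint): Travel of the shutter (m): 0 shut, 0.060 fully open, 0.030 half open; it grows as the tab is pulled towards the robot (projector's -x). A return spring pulls it shut with about 4.5 N at 0, 9 N at half and 13.5 N fully open; it springs back as soon as it is let go.
- specimen_bone: Brown bone fragment, 75 long, about 20 thick, lying loose on the round stage under the microscope. To be left alone.
- microscope: Stereo microscope on a boom stand, fixed, white and black: its head (100 by 85 mm) hangs over the stage from 205 up to about 410 mm high, eyepieces towards the robot's side. Origin: on the table under the head's lens axis, about 220 mm along the projector's y from the shutter tab.
- calipers: Steel calipers, 230 mm long, lying in front of the projector. Bystander. Origin at the underside of the beam's middle.
- brush: Small brush, 170 mm long, lying in front of the lamp house. Bystander.
- loupe: Black hand loupe, 54 mm lens ring with a handle, lying behind the projector. Bystander.
- spare_filter: Steel filter ring, 40 mm in diameter, lying behind the projector. Bystander.
- vial: Small sample jar, 34 mm in diameter, 55 high, standing behind the filter wheel. Bystander.
- water_bottle: Blue drinking bottle, 68 mm in diameter, 200 high, standing beyond the lamp house. Bystander.

How it is judged:
By the outcome, as a careful person would: the job done as asked, in the order asked, and still so for the second after the job is handed in, while the arm keeps its last pose, push and grip.
It also fails if it takes over 45 s, if anything falls off the work surface, if the arm or the gripper's body presses on something with over 40 N, if the wrist force passes 120 N, or if a joint passes its speed limit or range.

## Working session

There is one attempt and no reset: what is moved stays moved. The work goes in short steps, Python scripts to look and compute and a tool call to move; the robot and the scene stay as the last step left them, time stands still between calls to the robot, and variables do not carry over. Pictures are saved under pics/ and viewed, and the job is handed in when it is done.

Besides the shell and the picture viewer there is one more tool, called as a command line: name --pt "numbers of a row" for each row, then --argument value for the rest. carry_out: Moves the arm, as the interface text tells. Shift numbers are shares of 200 mm and turn numbers shares of pi/2 rad, none past 1 either way. Its arguments: {"type":"object","properties":{"targets":{"type":"array"},"jaw":{"type":"number"}},"required":["targets"]}

```bash
mkdir -p pics; ls
python3 - <<'E'
from rig import bot
import cv2,numpy as np
s=bot.read_state();print(s)
for n in ("scene","side","wrist"):
    im=bot.capture(n);cv2.imwrite(f"pics/{n}0.png",im)
    print(n,bot.camera_info(n))
E
```

```text
pics
{'time_s': 0.0, 'joint_positions': array([-1.02283887e+01,  3.02773823e+01,  8.21569532e+01, -3.27003524e-04,
        6.76889388e+01, -1.02270557e+01]), 'qvel': array([-0.00610409,  0.01516665,  0.00911094,  0.0468295 ,  0.10954963,
        0.06155774]), 'tau': array([-5.45745443e-04, -4.40045428e+01, -1.76593530e+01,  6.32597599e-02,
        5.83207863e-02, -1.53719384e-04]), 'position': array([6.24304047e-01, 1.41592507e-04, 2.40585427e-01]), 'tcp_rot': array([[ 2.14920485e-05,  9.99997756e-01, -2.11828502e-03],
       [ 9.99999929e-01, -2.06938008e-05,  3.76857980e-04],
       [ 3.76813299e-04, -2.11829297e-03, -9.99997685e-01]]), 'force': array([-0.57210668, -0.59322178, -0.17689276]), 'moment': array([-0.00965624, -0.0258544 , -0.00977873]), 'opening': 0.9968517740515549}
scene {'camera_matrix': array([[376.19218405,   0.        , 324.47989568],
       [  0.        , 376.19218405, 194.22133828],
       [  0.        ,   0.        ,   1.        ]]), 'view': array([[-0.60732562,  0.79441174, -0.00809786,  0.39109858],
       [ 0.45254118,  0.33755289, -0.8253875 , -0.11656881]
[... 387 characters left out ...]
97304,  0.68551485, -0.69742359,  0.25617605],
       [ 0.18123369, -0.67366726, -0.71646826,  1.37908272],
       [ 0.        ,  0.        ,  0.        ,  1.        ]])}
wrist {'camera_matrix': array([[309.70691629,   0.        , 316.59375277],
       [  0.        , 309.70691629, 197.50236287],
       [  0.        ,   0.        ,   1.        ]]), 'mount': array([[-1.45821513e-03, -9.63644736e-01, -2.67182891e-01,
         7.43215676e-02],
       [ 9.99998667e-01, -1.20908089e-03, -1.09695931e-03,
        -9.86198053e-04],
       [ 7.34033337e-04, -2.67184134e-01,  9.63645215e-01,
        -1.43674695e-01],
       [ 0.00000000e+00,  0.00000000e+00,  0.00000000e+00,
         1.00000000e+00]])}
```

View pics/scene0.png

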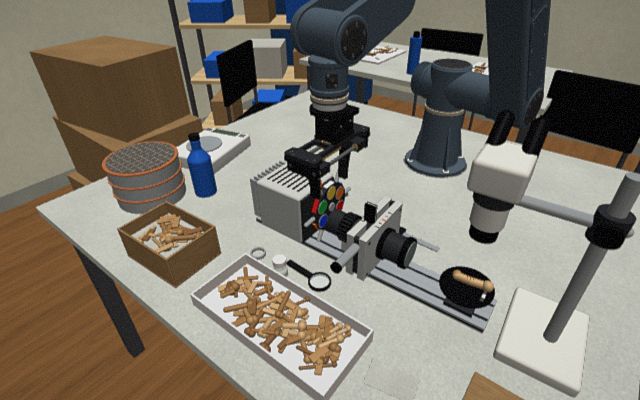

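View pics/side0.png

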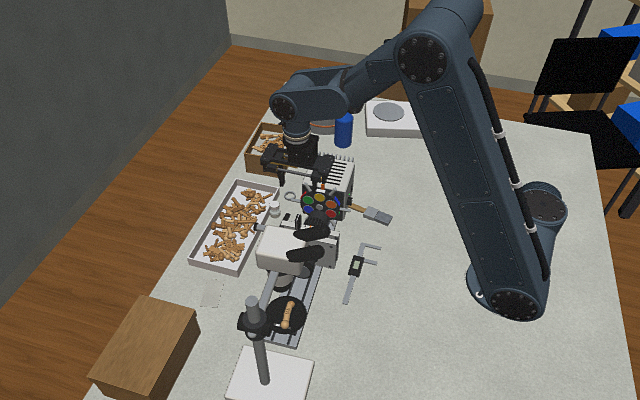

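View pics/wrist0.png

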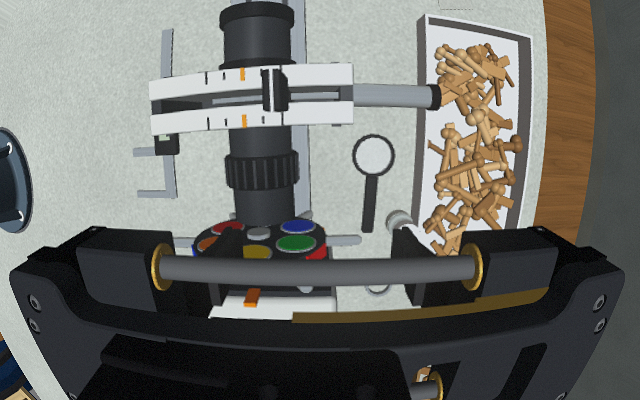

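```bash
cat > h.py <<'E'
import numpy as np,cv2
from rig import bot
def wray(px,s):
    i=bot.camera_info("wrist");K=i["camera_matrix"];M=i["mount"]
    d=(np.array(px,float)-K[:2,2])/K[0,0];r=np.linalg.norm(d)
    v=np.array([*(d/max(r,1e-9)*np.sin(r)),np.cos(r)])
    R=s["tcp_rot"];o=s["position"]+R@M[:3,3]
    return o,R@M[:3,:3]@v
def wplane(px,s,z):
    o,d=wray(px,s);return o+d*(z-o[2])/d[2]
def cray(n,px):
    i=bot.camera_info(n);K=i["camera_matrix"];V=i["view"]
    d=np.linalg.solve(K,[px[0],px[1],1]);return -V[:3,:3].T@V[:3,3],V[:3,:3].T@d
def cplane(n,px,z):
    o,d=cray(n,px);return o+d*(z-o[2])/d[2]
def cproj(n,p):
    i=bot.camera_info(n);K=i["camera_matrix"];V=i["view"]
    q=K@(V[:3,:3]@np.array(p)+V[:3,3]);return q[:2]/q[2]
E
python3 - <<'E'
from h import *
im=cv2.imread("pics/wrist0.png")
cv2.imwrite("pics/w0crop.png",cv2.resize(im[50:150,130:370],None,fx=3.3,fy=3.3,interpolation=cv2.INTER_CUBIC))
cv2.imwrite("pics/w0crop2.png",cv2.resize(im[200:330,160:400],None,fx=3.3,fy=3.3,interpolation=cv2.INTER_CUBIC))
hsv=cv2.cvtColor(im,cv2.COLOR_BGR2HSV)
m=cv2.inRange(hsv,(8,150,150),(22,255,255))
n,l,st,c=cv2.connectedComponentsWithStats(m)
s=bot.read_state()
for i in range(1,n):
    if st[i,4]>25:print(st[i],c[i],wplane(c[i],s,.145))
im=cv2.imread("pics/scene0.png");cv2.imwrite("pics/s0crop.png",cv2.resize(im[160:300,240:440],None,fx=4,fy=4,interpolation=cv2.INTER_CUBIC))
E
```

```text
[240  68   5  12  39] [242.05128205  73.76923077] [0.56547504 0.10754386 0.145     ]
[242 115   5  13  45] [243.71111111 120.37777778] [0.56629416 0.07055662 0.145     ]
[152 252   4  15  30] [153.13333333 259.03333333] [ 0.46594104 -0.05309413  0.145     ]
[478 252   5  16  37] [479.97297297 259.81081081] [ 0.77955678 -0.05398966  0.145     ]
[152 273   9  17  42] [155.26190476 281.47619048] [ 0.46229343 -0.07851355  0.145     ]
[473 274   9  16  45] [477.93333333 281.35555556] [ 0.78298294 -0.07834292  0.145     ]
[244 303  12   4  46] [249.5 304.5] [ 0.55938166 -0.09692259  0.145     ]
```

View pics/w0crop.png

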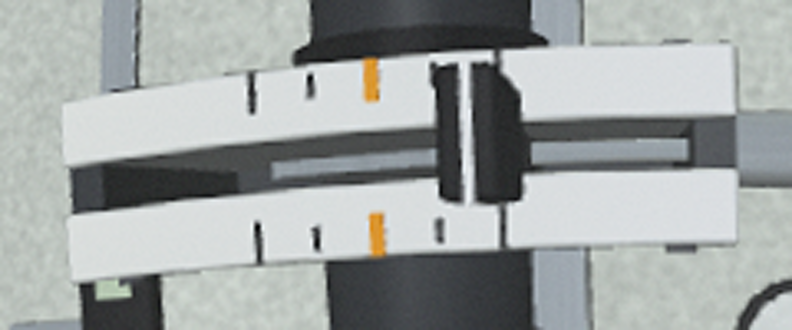

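View pics/w0crop2.png

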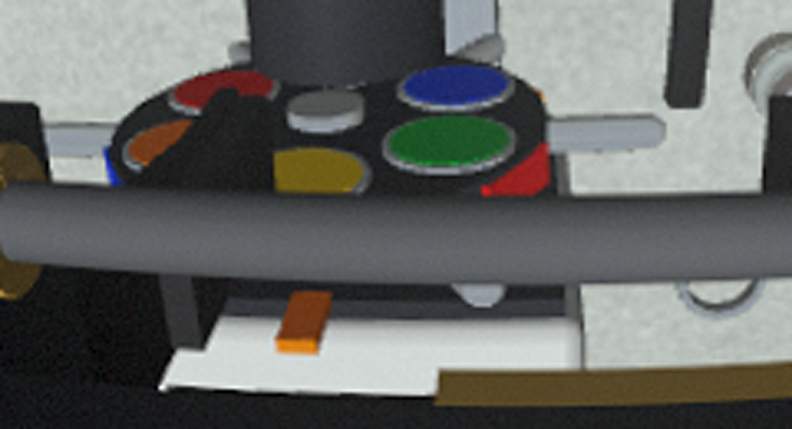

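View pics/s0crop.png

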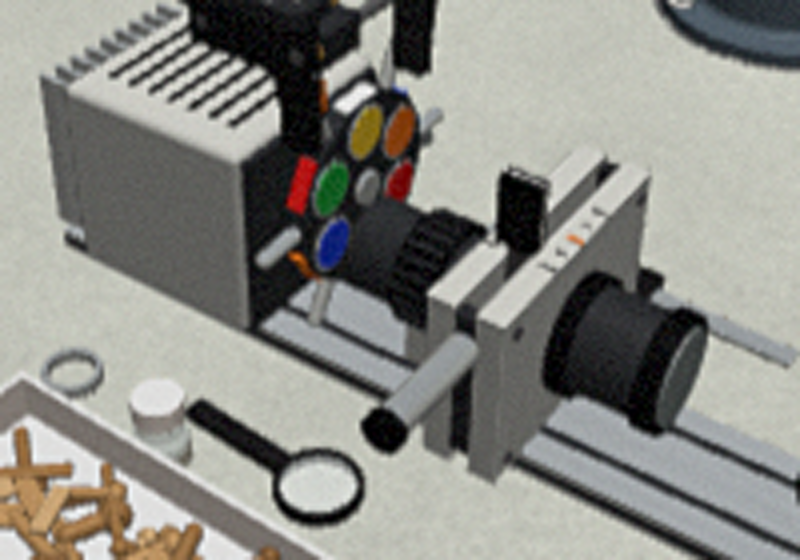

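Run:
```python
from h import *
s=bot.read_state()
f=lambda x,y,z=.145:wplane((130+x/3.3,50+y/3.3),s,z)
P=[f(65,103),f(72,280),f(737,45),f(737,247)];print(np.round(P,4),np.mean(P,0))
for a,b in((0,2),(1,3)):
    d=P[b]-P[a];print(np.degrees(np.arctan2(d[1],d[0])),np.linalg.norm(d))
for a,b in((0,1),(2,3)):print(P[b]-P[a])
# marks
print("marks bottom",[np.round(f(x,y)[:2],4) for x,y in((258,243),(317,238),(377,234),(440,230),(503,225))])
print("marks top",[np.round(f(x,y)[:2],4) for x,y in((252,92),(310,86),(371,80),(497,60))])
print("tab",f(464,62,.198),f(473,203,.198))
# scene camera
g=lambda x,y:cplane("scene",(240+x/4,160+y/4),.145)
print(g(575,240))
Q=[g(650,168),g(480,318),g(600,148),g(430,296)];print(np.round(Q,4),np.mean(Q,0))
d=Q[1]-Q[0];print(np.degrees(np.arctan2(d[1],d[0])))
```

```text
[[0.4829 0.1096 0.145 ]
 [0.4831 0.0635 0.145 ]
 [0.6512 0.114  0.145 ]
 [0.6514 0.0661 0.145 ]] [0.56715486 0.08831193 0.145     ]
1.4864029816263475 0.1683695435082237
0.909239946950955 0.16831891179537609
[ 0.00021429 -0.04618964  0.        ]
[ 0.00019912 -0.04788611  0.        ]
marks bottom [array([0.5365, 0.0694]), array([0.5518, 0.0698]), array([0.5667, 0.0701]), array([0.582 , 0.0705]), array([0.5969, 0.0713])]
marks top [array([0.5358, 0.1066]), array([0.5507, 0.1068]), array([0.5658, 0.1071]), array([0.5957, 0.1105])]
tab [0.59590959 0.10235772 0.198     ] [0.59737735 0.07619401 0.198     ]
[0.56747124 0.10775469 0.145     ]
[[0.4815 0.1087 0.145 ]
 [0.6535 0.1012 0.145 ]
 [0.4809 0.075  0.145 ]
 [0.6546 0.0706 0.145 ]] [0.56760303 0.088868   0.145     ]
-2.4911827965701683
```

Run:
```python
from h import *
s=bot.read_state()
for p in((358.5,240),(345,240)):print(wplane(p,s,.122))
# hub
print(wplane((160+326/3.3,200+105/3.3),s,.125))
```

```text
[ 0.66170731 -0.03911487  0.122     ]
[ 0.64912135 -0.03896777  0.122     ]
[ 0.57020576 -0.02986777  0.125     ]
```

carry_out --pt "-0.05 -0.17 0 0 0 0" --pt "-0.1 -0.35 0 0 0 0" --pt "-0.15 -0.52 0 0 0 0" --pt "-0.21 -0.685 0 0 0 0" --pt "-0.21 -0.685 0 0 0 0" --pt "-0.21 -0.685 0 0 0 0" --pt "-0.21 -0.685 0 0 0 0" --pt "-0.21 -0.685 0 0 0 0" --jaw -1

```text
time_s: 1.15
position: [0.4882, -0.0417, 0.2409]
tcp_rot: [[-0.001, 1.0, -0.001], [1.0, 0.001, 0.0], [0.0, -0.001, -1.0]]
force: [0.4, -0.0, -0.4]
opening: 0.176
```

Run:
```python
from h import *
s=bot.read_state();print(s["time_s"],s["position"],s["opening"],s["force"],s["tcp_rot"])
cv2.imwrite("pics/scene1.png",cv2.resize(bot.capture("scene")[120:300,220:460],None,fx=3.3,fy=3.3,interpolation=cv2.INTER_CUBIC))
```

```text
1.15 [ 0.48823796 -0.04173609  0.24089227] 0.17640673082189343 [ 0.44239446 -0.00462516 -0.36428078] [[-6.53810709e-04  9.99998979e-01 -1.27094130e-03]
 [ 9.99999762e-01  6.54090617e-04  2.19833579e-04]
 [ 2.20664666e-04 -1.27079727e-03 -9.99999168e-01]]
```

View pics/scene1.png

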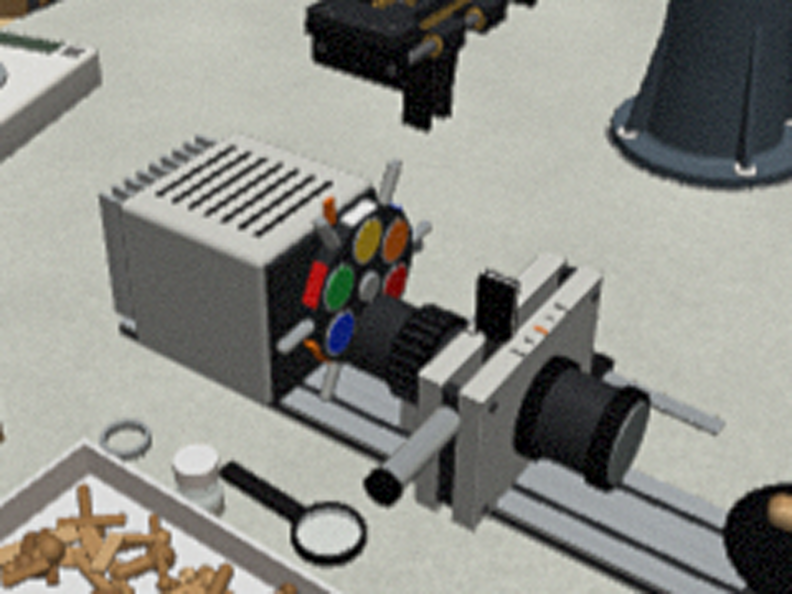

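carry_out --pt "0.005 0 0.08 0 0 0" --pt "0.005 0 0.158 0 0 0" --pt "0.005 0 0.158 0 0 0" --pt "0.005 0.03 0.158 0 0 0" --pt "0.005 0.06 0.158 0 0 0" --pt "0.005 0.09 0.158 0 0 0" --pt "0.005 0.12 0.158 0 0 0" --pt "0.005 0.15 0.158 0 0 0" --jaw -1

```text
time_s: 2.2
position: [0.5171, -0.0405, 0.2091]
tcp_rot: [[-0.001, 1.0, -0.005], [1.0, 0.001, 0.001], [0.001, -0.005, -1.0]]
force: [-3.5, 0.2, 2.6]
opening: 0.01
```

Run:
```python
from h import *
s=bot.read_state();print(s["time_s"],s["position"],s["opening"],s["force"])
cv2.imwrite("pics/scene2.png",cv2.resize(bot.capture("scene")[120:300,220:460],None,fx=3.3,fy=3.3,interpolation=cv2.INTER_CUBIC))
```

```text
2.2 [ 0.5171038  -0.04046962  0.20914715] 0.009921227697346754 [-3.54613568  0.19719603  2.57284811]
```

View pics/scene2.png

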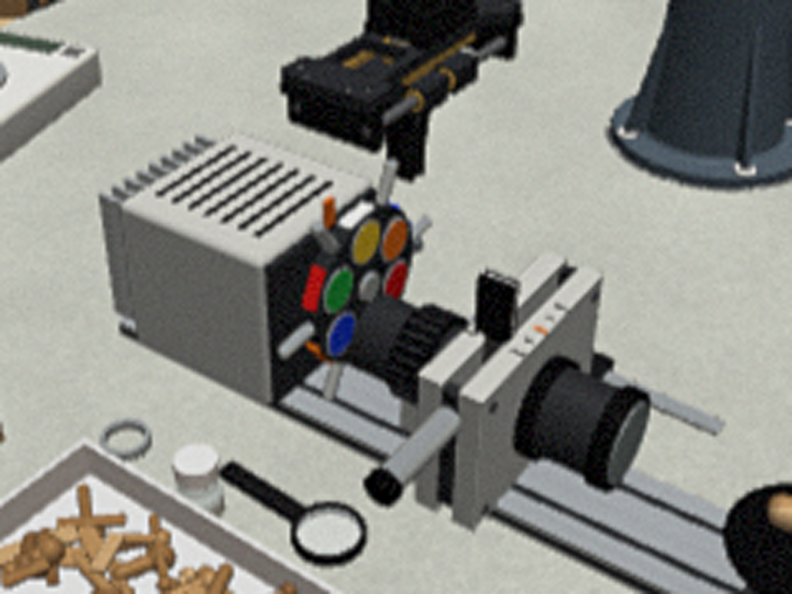

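carry_out --pt "0 0.03 0 0 0 0" --pt "0 0.06 0 0 0 0" --pt "0 0.09 0 0 0 0" --pt "0 0.12 0 0 0 0" --pt "0 0.15 0 0 0 0" --pt "0 0.18 0 0 0 0" --pt "0 0.21 0 0 0 0" --pt "0 0.24 0 0 0 0" --pt "0 0.27 0 0 0 0" --pt "0 0.3 0 0 0 0" --pt "0 0.3 0 0 0 0" --pt "0 0.3 0 0 0 0"

```text
time_s: 3.75
position: [0.5779, -0.0404, 0.2089]
tcp_rot: [[-0.001, 1.0, -0.003], [1.0, 0.001, 0.001], [0.001, -0.003, -1.0]]
force: [-0.1, -0.2, -1.0]
opening: 0.002
```

Run:
```python
from h import *
s=bot.read_state();print(s["time_s"],s["position"],s["opening"],s["force"])
cv2.imwrite("pics/scene3.png",cv2.resize(bot.capture("scene")[120:300,220:460],None,fx=3.3,fy=3.3,interpolation=cv2.INTER_CUBIC))
```

```text
3.75 [ 0.57790727 -0.04042589  0.20885387] 0.0017514383708421314 [-0.10094438 -0.15314543 -1.04785735]
```

View pics/scene3.png

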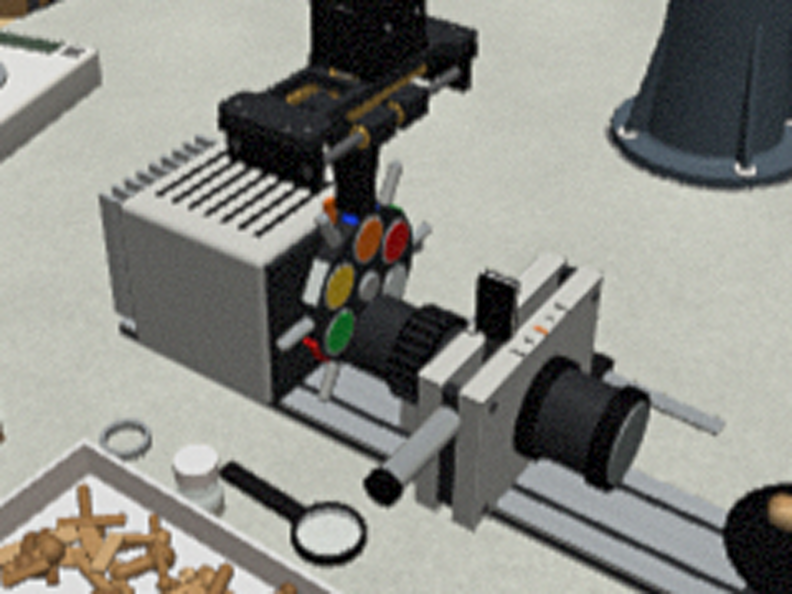

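carry_out --pt "0 0 -0.12 0 0 0" --pt "0 0 -0.26 0 0 0" --pt "0 0 -0.26 0 0 0"

```text
time_s: 4.18
position: [0.5793, -0.0408, 0.2631]
tcp_rot: [[-0.001, 1.0, 0.002], [1.0, 0.001, -0.001], [-0.001, 0.002, -1.0]]
force: [0.4, -0.9, 0.1]
opening: 0.006
```

carry_out --pt "0.2 0.03 0 0 0 0" --pt "0.4 0.06 0 0 0 0" --pt "0.55 0.08 0 0 0 0" --pt "0.65 0.092 0 0 0 0" --pt "0.65 0.092 0 0 0 0" --pt "0.65 0.092 0 0 0 0" --pt "0.65 0.092 0 0 0 0" --pt "0.65 0.092 0 0 0 0" --jaw 0.1

```text
time_s: 5.18
position: [0.5977, 0.0883, 0.2631]
tcp_rot: [[0.001, 1.0, 0.002], [1.0, -0.001, -0.001], [-0.001, 0.002, -1.0]]
force: [-0.3, -0.9, 0.5]
opening: 0.548
```

Run:
```python
from h import *
s=bot.read_state();print(s["time_s"],s["position"],s["opening"],s["force"])
cv2.imwrite("pics/scene4.png",cv2.resize(bot.capture("scene")[120:300,220:460],None,fx=3.3,fy=3.3,interpolation=cv2.INTER_CUBIC))
cv2.imwrite("pics/wrist4.png",bot.capture("wrist"))
cv2.imwrite("pics/side4.png",cv2.resize(bot.capture("side")[140:320,200:440],None,fx=3.3,fy=3.3,interpolation=cv2.INTER_CUBIC))
```

```text
5.175 [0.59766117 0.0882994  0.26313368] 0.548244153550198 [-0.26533291 -0.93311656  0.52703917]
```

View pics/scene4.png

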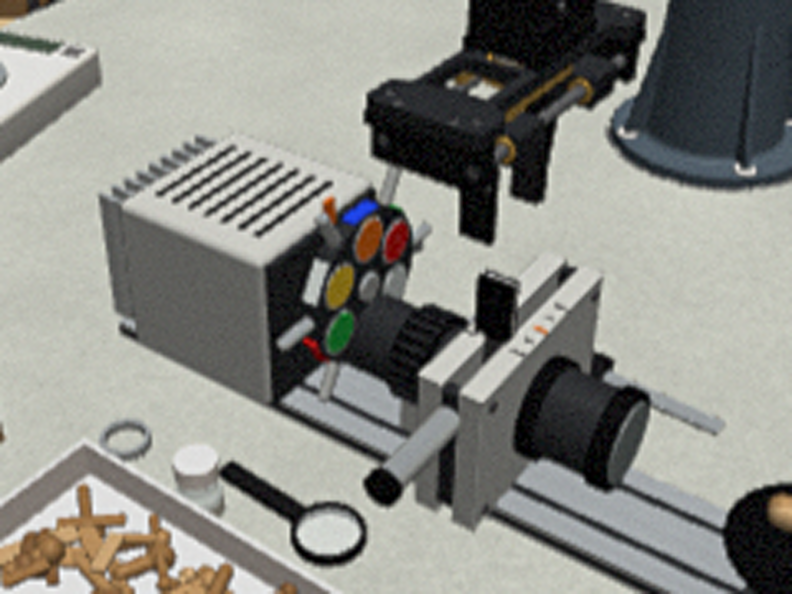

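View pics/wrist4.png

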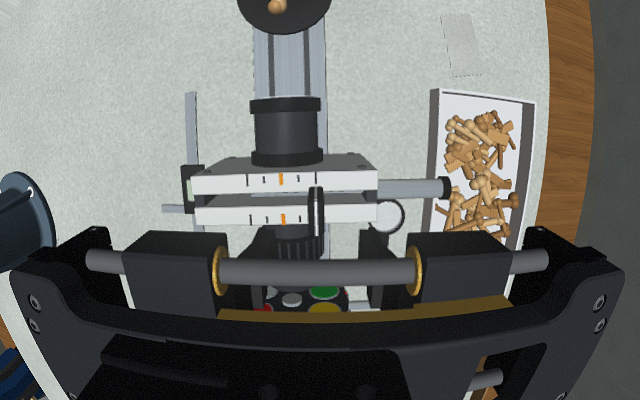

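View pics/side4.png

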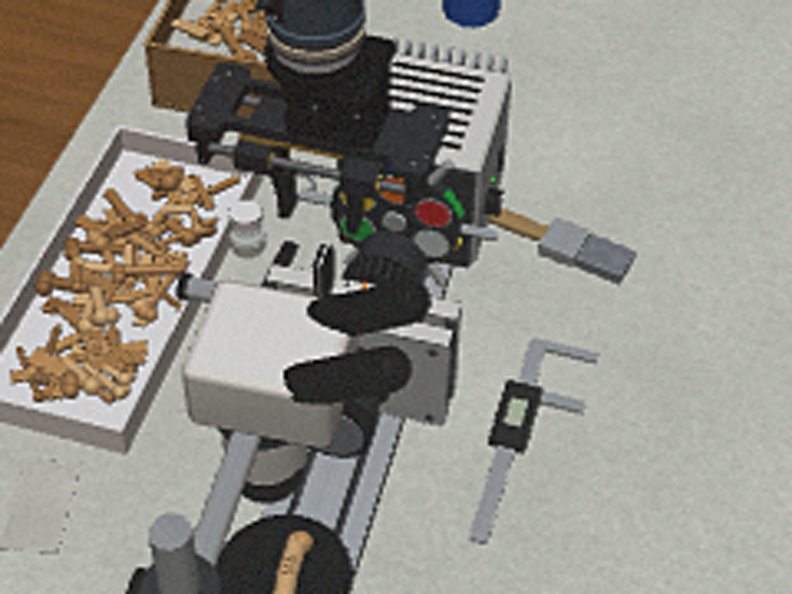

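Run:
```python
from h import *
s=bot.read_state()
im=cv2.imread("pics/wrist4.png");hsv=cv2.cvtColor(im,cv2.COLOR_BGR2HSV)
m=cv2.inRange(hsv,(8,150,150),(22,255,255));m[:165]=0;m[235:]=0
n,l,st,c=cv2.connectedComponentsWithStats(m)
for i in range(1,n):
    if st[i,4]>8:print(st[i],c[i],wplane(c[i],s,.145))
cv2.imwrite("pics/w4c.png",cv2.resize(im[150:250,180:390],None,fx=3.8,fy=3.8,interpolation=cv2.INTER_CUBIC))
```

```text
[279 174   4  11  31] [280.64516129 178.87096774] [0.56543242 0.10721127 0.145     ]
[282 214   3  11  33] [283. 219.] [0.56634929 0.07036054 0.145     ]
```

View pics/w4c.png

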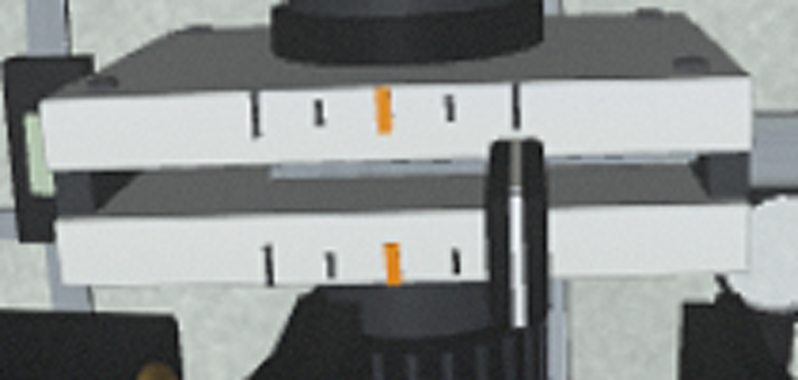

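carry_out --pt "0.004 -0.008 0.12 0 0 -0.015" --pt "0.004 -0.008 0.24 0 0 -0.015" --pt "0.004 -0.008 0.34 0 0 -0.015" --pt "0.004 -0.008 0.425 0 0 -0.015" --pt "0.004 -0.008 0.425 0 0 -0.015" --pt "0.004 -0.008 0.425 0 0 -0.015"

```text
time_s: 6.08
position: [0.5968, 0.0895, 0.1787]
tcp_rot: [[-0.024, 1.0, 0.003], [1.0, 0.024, -0.001], [-0.001, 0.003, -1.0]]
force: [-0.6, -0.4, -0.6]
opening: 0.548
```

Run:
```python
from h import *
s=bot.read_state();print(s["time_s"],s["position"],s["opening"],s["force"])
cv2.imwrite("pics/scene5.png",cv2.resize(bot.capture("scene")[160:290,300:460],None,fx=4.5,fy=4.5,interpolation=cv2.INTER_CUBIC))
cv2.imwrite("pics/wrist5.png",bot.capture("wrist"))
```

```text
6.075 [0.59680045 0.0894645  0.17873515] 0.5482909399523642 [-0.57722116 -0.40932589 -0.55953475]
```

View pics/scene5.png

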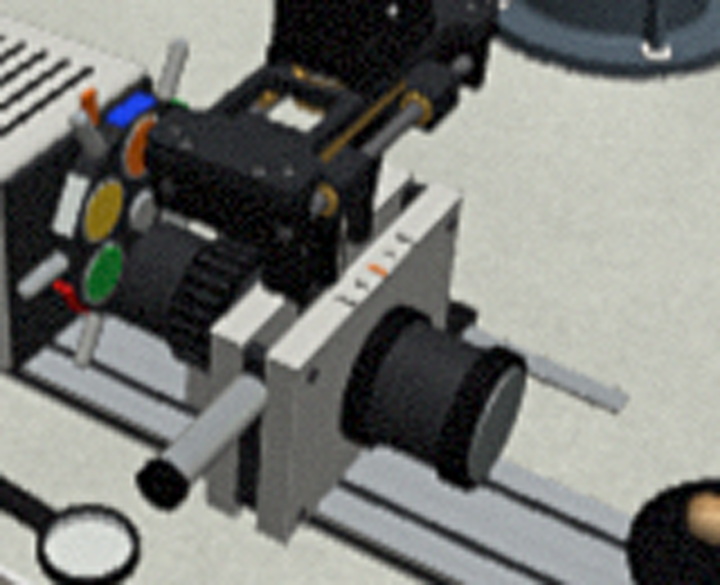

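View pics/wrist5.png

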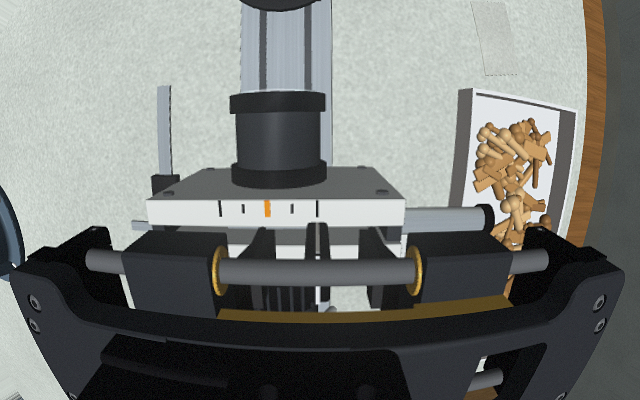

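carry_out --pt "0 0 0 0 0 0" --pt "0 0 0 0 0 0" --pt "0 0 0 0 0 0" --pt "0 0 0 0 0 0" --pt "0 0 0 0 0 0" --pt "0 0 0 0 0 0" --pt "0 0 0 0 0 0" --pt "0 0 0 0 0 0" --jaw -1

```text
time_s: 7.18
position: [0.5971, 0.0895, 0.1791]
tcp_rot: [[-0.024, 1.0, 0.004], [1.0, 0.024, -0.001], [-0.001, 0.004, -1.0]]
force: [2.8, 0.3, -0.5]
opening: 0.135
```

carry_out --pt "0 -0.02 0 0 0 0" --pt "0 -0.04 0 0 0 0" --pt "0 -0.06 0 0 0 0" --pt "0 -0.08 0 0 0 0" --pt "0 -0.1 0 0 0 0" --pt "0 -0.12 0 0 0 0" --pt "0 -0.135 0 0 0 0" --pt "0 -0.135 0 0 0 0" --pt "0 -0.135 0 0 0 0"

```text
time_s: 8.3
position: [0.5729, 0.0888, 0.1792]
tcp_rot: [[-0.023, 1.0, 0.011], [1.0, 0.023, -0.0], [-0.001, 0.011, -1.0]]
force: [7.7, 1.1, -4.9]
opening: 0.137
```

Run:
```python
from h import *
s=bot.read_state();print(s["time_s"],s["position"],s["opening"],s["force"])
w=bot.capture("wrist");cv2.imwrite("pics/wrist6.png",cv2.resize(w[150:330,200:400],None,fx=3.3,fy=3.3,interpolation=cv2.INTER_CUBIC))
cv2.imwrite("pics/scene6.png",cv2.resize(bot.capture("scene")[160:290,300:460],None,fx=4.5,fy=4.5,interpolation=cv2.INTER_CUBIC))
```

```text
8.3 [0.57286909 0.08881737 0.17916441] 0.13706424170005063 [ 7.71693937  1.11727705 -4.90777274]
```

View pics/wrist6.png

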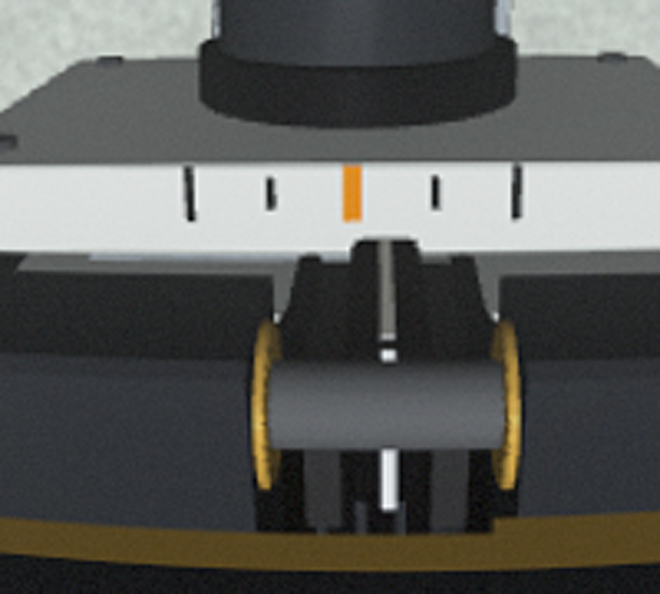

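View pics/scene6.png

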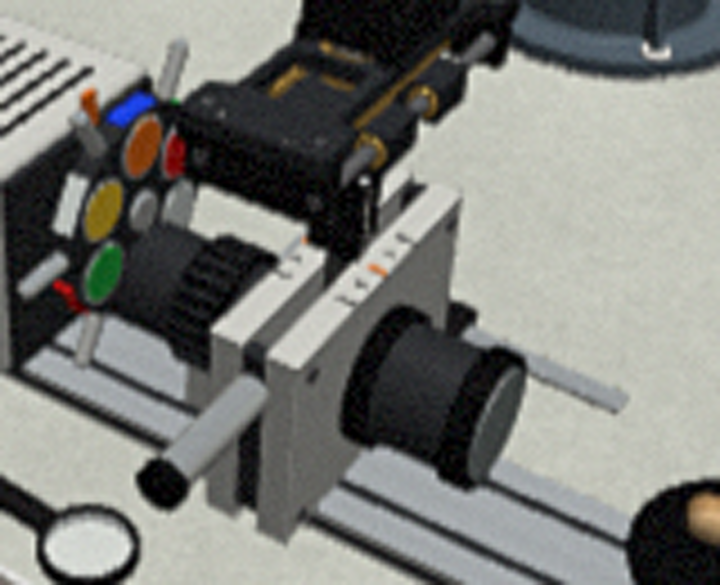

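Run:
```python
from h import *
s=bot.read_state()
f=lambda x,y,z:wplane((200+x/3.3,150+y/3.3),s,z)
for y in (165,190,215):print("mark",f(352,y,.145))
for x in(189,270,435,516):print(f(x,190,.145))
# white line visible: top face between the pad fingers; far edge of tab top
for p in((388,355),(389,480),(389,508)):print("line",f(*p,.198))
print("front face", [f(p,245,.198) for p in (353,386,418)])
```

```text
mark [0.56563831 0.11215139 0.145     ]
mark [0.56569873 0.10741039 0.145     ]
mark [0.56575769 0.10259609 0.145     ]
[0.53561616 0.10677339 0.145     ]
[0.55068864 0.1071061  0.145     ]
[0.58083945 0.10768954 0.145     ]
[0.59575788 0.10793744 0.145     ]
line [0.571733   0.10060658 0.198     ]
line [0.57234994 0.08014513 0.198     ]
line [0.57246901 0.0751179  0.198     ]
front face [array([0.56681018, 0.1165304 , 0.198     ]), array([0.5711063 , 0.11661181, 0.198     ]), array([0.57527546, 0.11668267, 0.198     ])]
```

carry_out --pt "0 -0.02 0 0 0 0" --pt "0 -0.03 0 0 0 0" --pt "0 -0.038 0 0 0 0" --pt "0 -0.044 0 0 0 0" --pt "0 -0.044 0 0 0 0" --pt "0 -0.044 0 0 0 0" --pt "0 -0.044 0 0 0 0"

```text
time_s: 9.28
position: [0.5671, 0.0886, 0.1792]
tcp_rot: [[-0.023, 1.0, 0.017], [1.0, 0.023, -0.0], [-0.0, 0.017, -1.0]]
force: [8.7, 1.2, -5.4]
opening: 0.138
```

Run:
```python
from h import *
s=bot.read_state();print(s["time_s"],s["position"],s["opening"],s["force"],s["qvel"])
w=bot.capture("wrist");cv2.imwrite("pics/wrist7.png",cv2.resize(w[150:330,200:400],None,fx=3.3,fy=3.3,interpolation=cv2.INTER_CUBIC))
```

```text
9.275 [0.56713335 0.08864341 0.17921038] 0.13772840732167954 [ 8.71242501  1.20075841 -5.36433037] [ 0.03379621 -0.08131719 -0.0655508  -0.00362725  0.02342057 -0.01037894]
```

View pics/wrist7.png

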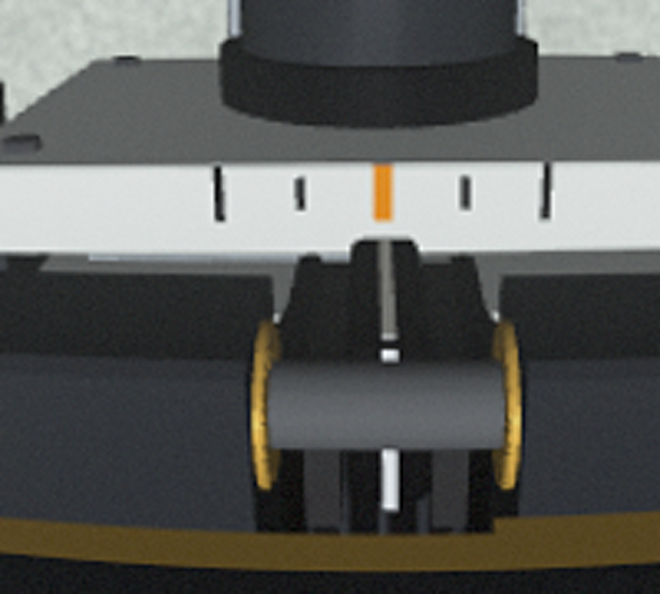

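Run:
```python
from h import *
s=bot.read_state();print(s["time_s"],s["position"],s["force"])
f=lambda x,y,z:wplane((200+x/3.3,150+y/3.3),s,z)
print("mark",f(383,190,.145),[f(x,190,.145)[0] for x in(219,300,465,546)])
for p in((390,355),(391,480),(391,508)):print("line",f(*p,.198))
cv2.imwrite("pics/scene7.png",cv2.resize(bot.capture("scene")[120:300,220:460],None,fx=3.3,fy=3.3,interpolation=cv2.INTER_CUBIC))
print(bot.read_state()["position"])
```

```text
9.325 [0.5671273  0.08866105 0.17920318] [ 9.13280406  0.86473544 -4.97785254]
mark [0.56581158 0.10735667 0.145     ] [np.float64(0.5357287477566278), np.float64(0.5506660006030035), np.float64(0.5808123724847045), np.float64(0.5958613697795802)]
line [0.56611274 0.10042625 0.198     ]
line [0.56673702 0.0799631  0.198     ]
line [0.56685828 0.07493579 0.198     ]
[0.56712586 0.08868391 0.17918763]
```

View pics/scene7.png

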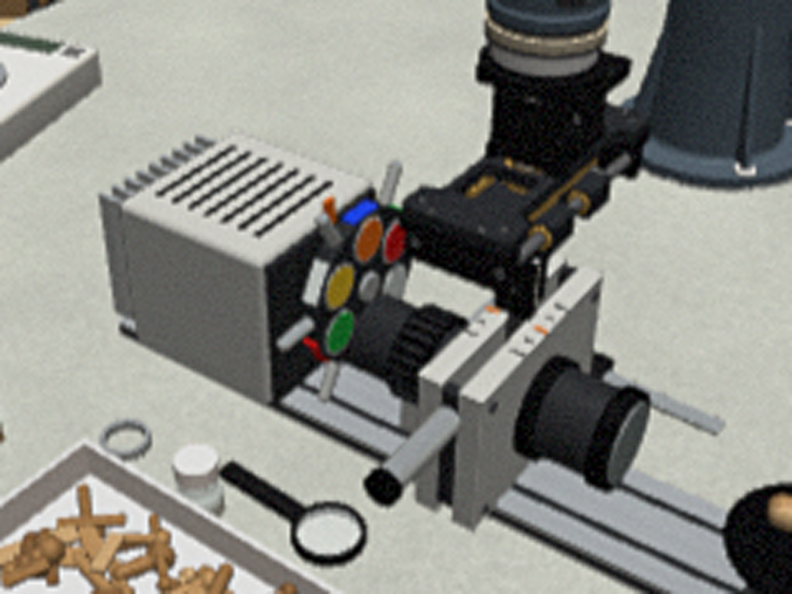

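Run:
```python
from rig import bot
print(bot.hand_in()); s=bot.read_state();print(s["time_s"],s["position"],s["force"])
```

```text
the job is handed in; nothing more can be done
None
the job is handed in; nothing more can be done
```

I turned the filter wheel on by one click to blue. I then pulled the shutter tab back to the half-open mark and handed the job in while still gripping it. The robot's clock read about 9.4 s.

**Filter wheel:** I pushed the near spoke over the top with the closed fingers. After I lifted clear, the blue patch stood at the orange pointer with two spokes either side of the top, and it was still there in the last picture.

**Shutter:**
- **Position:** The arm's travel reads 30.0 mm from the shut position. The wrist picture puts the tab's line about 0.3 mm on the shut side of half, which is within the 2 mm camera calibration.
- **Steadiness:** The pull was about 9 N, as expected at half. The arm's position held within 0.1 mm between readings, and I never pulled the tab past half.

**Rest of the scene:** The forces I read stayed around 10 N or less. I moved nothing else on purpose. The last scene picture shows the loupe, filter ring and vial where they were, but I did not recheck the bone, calipers, brush or bottle after the final pull.

**Disagreement:** A rough reading of the scene camera put the projector's turn at about -2.5 degrees, while the wrist camera gave about +1.3. I used the wrist value, and the wheel and tab were both where it predicted.

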